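Fit and lock the cover plate of the autosampler tray station

ROBOT

A 6-joint arm with a two-finger parallel gripper is mounted at the origin on the work surface. World frame = base frame: x ahead of the robot, y to its left, z up, the work surface at z = 0. Lengths are in m, angles in rad, forces in N, time in s.
With the tool pointing down it reaches from about 0.35 to 0.775 m from the base axis. Payload 7.3 kg.
Tool frame: the origin (TCP) lies at the very end of the fingers, on their centre line; the grasp point (between the pads) lies robot.pinch_z behind it (robot.pinch_z is the distance from the TCP to the grasp point, in m); y points along the fingers, z is the direction in which the jaws open and shut, and the axes are right-handed (so a half turn about y gives the same grasp; the last joint's range is limited). The gripper opens to 92 mm and grips with 3 to 60 N. Pads are 19 mm wide; open, the fingers measure 130 mm over their backs; the gripper's body (75 mm by 190 mm) begins 47 mm behind the grasp point.
Start: joints at [-1.304, 0.342, 1.524, -0, 1.275, -0.146], TCP at [0.211, -0.481, 0.227] pointing down, gripper open.
Joint ranges: [-2.53, 2.53], [-0.77, 2.02], [0.04, 2.7], [-1, 4.14], [0.28, 2.66], [-3.11, 3.11]. Speed limits (rad/s): [2.57, 2.57, 3.14, 3.14, 3.14, 3.14].

INTERFACE

Orientations are given as [roll, pitch, yaw] about the fixed x, y, z axes, in that order (R = Rz(yaw) Ry(pitch) Rx(roll)).
In Python, from cell import status, viewer, robot gives the robot as it stands. The module is installed in compiled form; this text tells all that it offers.
- The arm moves only by the shell command python3 -m pendant 'ROWS' [FORCE]. ROWS is JSON, a list that holds one entry, the list of rows, each a list of 7 numbers: the shift along the tool's x, y, z in cm, then the turn, a rotation vector about the tool's x, y, z in rad, then the finger opening in cm, from 0 to 9.18. A call has 1 to 20 rows; each row is the pose to reach, as a shift and turn from the pose commanded when the call began, along the tool's axes at that moment; what a row does not reach only later rows make up. A row lasts 1/10 s, in which the tool goes at most 50 mm and 8.59 degrees, less where a joint would pass 70% of its speed; a pose out of reach is approached as far as the arm can. A call with a gripper value outside its range is refused whole. The fingers move at their own pace and stop on an object; FORCE is the grip in N (left out, the last holds). Time passes only in rows, so rows that repeat a pose let the fingers close. It gives the time, the measured TCP pose, the force and the opening at its end, in the units of the state.
- status.observe(): the state, without advancing time (a new reading comes with each control period).
- viewer.read_camera(name): name is "side" or "top"; returns a dict with "image" (400x640x3 uint8, red, green, blue), "range_z" (400x640 float32, m along the optical axis (not along the pixel's ray), 0 where there is no reading), "fx", "fy", "cx", "cy" (pixels), "camera_from_world" (4x4, takes a point from world to camera coordinates). Camera axes: x right, y up, looking along -z (the intrinsics and any distortion apply to the point x, -y, -z); pixel columns grow to the right and rows downward; lengths in m; the calibration is good to about 2 mm. A picture is of the moment at which its call begins.
- robot.hand_in(): hands the job in, once; it reports no verdict.
The state is a dict: "time": time; "qpos": joint angles; "qvel": joint speeds; "joint_efforts": joint torques, N m; "tool_pos": TCP position; "tool_rot": TCP orientation; "contact_force": force on the tool from outside, world axes, zero at the start; "torque": the same for the moment, N m; "opening": finger opening in m.
Only numpy, scipy, OpenCV 4.12 (cv2) and the standard library are available. Lean on these libraries where they do the work, as an engineer would, in place of code of your own. Each camera call takes 0.05 s, during which the arm holds its last target. There are 200 camera calls.

TASK

Fit the long flat cover plate into the recess of the tray station: lay it between the four corner stops, then press both its ends down firmly until it lies level and fully down, flush with the stops. Then slide the dark steel hold-down carriage all the way over the end of the plate and lock it there by turning its clamp knob clockwise as far as it goes. Leave the shorter plate and the other things on the bench where they are.

Things in the scene. Friction and masses are not known exactly. Their poses are not given: they have to be found in the camera images.
- cover_plate: Loose flat bare-aluminium plate, 50 (own x) x 120 (own y) x 10 mm (z), 162 g, lying flat on the bench; both faces alike. Origin: centre of its underside.
- short_plate: A similar loose aluminium plate, but only 84 mm long: 50 (x) x 84 (y) x 10 mm. It is not the one wanted; stays where it is. Origin: centre of its underside.
- station: Fixed tray station: grey base 100 (own x) x 270 (own y) x 22 mm; origin on the bench, mid-base. On its -y half four L-shaped aluminium corner stops (10 mm thick, tops 32 mm above the bench) bound a recess 58 (x) x 128 mm (y); between them the long sides are open for 80 mm, for the fingers. On its +y half an aluminium rail block, top 34 mm above the bench, bears the carriage.
- seat (a point): Centre of the recess floor (the grey base's top, 22 mm above the bench), 50 mm towards -y from the station's origin; axes as the station's. The cover plate's length lies along y. Black rubber strips cross the recess 45 mm either side of it along y, standing 4 to 6 mm proud. Fully down, the plate lies on the floor, its top flush with the stops.
- strip_near (a joint): How far the rubber strip at -y (44 mm along x, 10 mm wide) has sunk: 0 = 6 mm proud of the floor, 0.006 m = level with it (end of travel). A push of about 8 N on the plate above the strip sinks it; it stays down.
- strip_far (a joint): The same for the rubber strip at +y, next to the carriage.
- carriage (a joint): Position of the hold-down carriage along the station's -y: 0 = back, 0.045 m = fully forward over the plate's end (end of travel). Dark steel slab 70 (x) x 44 (y) x 12 mm, underside 34 mm above the bench, with a tongue 40 mm wide, 8 mm thick, towards -y. Slides with about 2 N while the knob is loose; the tongue passes 2 mm above a plate that is fully down and strikes one that is not.
- tongue_tip (a point): Middle of the lower front edge of the carriage's tongue, 34 mm above the bench, 55 mm towards -y from the knob's axis.
- clamp_knob (a joint): Angle of the clamp knob on top of the carriage, growing clockwise seen from above: 0 = loose, 1.3 rad = tight (end of travel). From about 0.5 rad on a shoe grips the rail ever harder; when tight the carriage can no longer be slid by hand.
- knob_grip (a point): Point to grip on the knob's axis, 69 mm above the bench, halfway up the black bar grip: 38 mm long (own x), 12 mm wide (own y), 22 mm tall (58 to 80 mm above the bench), on a disc of 40 mm diameter. Own x turns with the bar; at 0 rad it is along the station's x.
- beaker: Loose glass beaker, 60 mm wide, 75 mm tall, a bystander. Origin: centre of its underside.
- jar: Loose white jar, 52 mm wide, 60 mm tall, a bystander. Origin: centre of its underside.
- reagent: Loose amber bottle, 68 mm wide, 150 mm tall, a bystander. Origin: centre of its underside.
- driver: Loose screwdriver, 170 mm long, lying on the bench, a bystander.
Things that resemble listed ones, but are neither listed nor needed, are in the scene too. Leave any brown or pink look-alike of the cover_plate alone.

How it is judged:
On the way, in this order (a step that is already met when the one before it is completed fails the run):
1. the cover plate is laid in the recess, between the four corner stops (x of cover_plate in the frame of seat between -0.008 and 0.008 m and y of cover_plate in the frame of seat between -0.008 and 0.008 m and z of cover_plate in the frame of seat below 0.0085 m and angle between the y axis of cover_plate and the y axis of seat, either way round below 0.15 rad).
2. the plate is pressed fully down, level and flush, with both strips sunk (z of cover_plate in the frame of seat below 0.0018 m and angle between the z axis of cover_plate and the z axis of seat, either way round below 0.025 rad and value of joint each of strip_near, strip_far above 0.0042 m), for 0.2 s.
3. the carriage is slid fully forward over the end of the plate (value of joint carriage above 0.04 m), for 0.1 s.
4. the clamp knob is turned tight (value of joint clamp_knob above 1.1 rad), for 0.2 s.
At the end, for the whole second after the job is handed in: The cover plate rests in the recess within 8 mm of its centre, its underside less than 1.8 mm above the recess floor, level within 0.025 rad; the carriage is at least 40 mm forward (of 45) over its end and the clamp knob is turned past 1.1 rad (of 1.3) (x of cover_plate in the frame of seat between -0.008 and 0.008 m and y of cover_plate in the frame of seat between -0.008 and 0.008 m and z of cover_plate in the frame of seat between -0.003 and 0.0018 m and angle between the z axis of cover_plate and the z axis of seat, either way round below 0.025 rad and angle between the y axis of cover_plate and the y axis of seat, either way round below 0.15 rad and value of joint carriage above 0.04 m and value of joint clamp_knob above 1.1 rad and linear speed of cover_plate below 0.01 m/s); the robot touches nothing.
It fails at once if the short plate or another bystander is moved more than 30 mm (distance of any of short_plate, beaker, jar, reagent, driver from where it was at the start of the episode above 0.03 m).
It fails at once if the beaker, jar or bottle is tipped over (angle between any of beaker, jar, reagent's own z axis and vertical above 0.5 rad).
It also fails if it takes over 64 s, if anything falls off the work surface, if the arm or the gripper's body presses on something with over 40 N, if the wrist force passes 120 N, or if a joint passes its speed limit or range.

## Working session

There is one attempt and no reset: what is moved stays moved. The work goes in short steps, Python scripts to look and compute and a shell command to move; the robot and the scene stay as the last step left them, time stands still between calls to the robot, and variables do not carry over. Pictures are saved under pics/ and viewed, about 8 in all and at most 12, crops included, and the job is handed in when it is done.

```bash
mkdir -p pics
cat > h.py <<'E'
import numpy as np, cv2
from cell import status, viewer, robot
def cam(n):
    c=viewer.read_camera(n); return c
def save(c,n): cv2.imwrite('pics/'+n,c['image'][:,:,::-1])
def cloud(c):
    v,u=np.mgrid[0:400,0:640]; z=c['range_z'].astype(float)
    P=np.stack([(u-c['cx'])/c['fx']*z,-(v-c['cy'])/c['fy']*z,-z,np.ones_like(z)],-1)
    W=P@np.linalg.inv(c['camera_from_world']).T
    W[z==0]=np.nan
    return W[...,:3]
def ray(c,u,v,h):
    M=np.linalg.inv(c['camera_from_world']); o=M[:3,3]
    d=M[:3,:3]@np.array([(u-c['cx'])/c['fx'],-(v-c['cy'])/c['fy'],-1])
    return o+d*(h-o[2])/d[2]
E
python3 - <<'E'
from h import *
for n in('top','side'):
    c=cam(n); save(c,n+'0.png'); np.savez('pics/'+n+'0.npz',**c)
    print(n,c['fx'],c['cx'],c['cy'],np.round(c['camera_from_world'],3).tolist(),c.keys())
s=status.observe(); print(s, robot.pinch_z)
E
```

```text
top 388.6374117163109 312.49939571404855 197.57449345367652 [[0.02, -1.0, 0.02, -0.013], [0.994, 0.022, 0.111, -0.53], [-0.111, 0.017, 0.994, -1.019], [0.0, 0.0, 0.0, 1.0]] dict_keys(['image', 'range_z', 'fx', 'fy', 'cx', 'cy', 'camera_from_world'])
side 499.33486013441194 312.2201181733261 203.07785863008772 [[-1.0, -0.011, -0.003, 0.518], [0.006, -0.775, 0.632, -0.044], [-0.009, 0.632, 0.775, -1.509], [0.0, 0.0, 0.0, 1.0]] dict_keys(['image', 'range_z', 'fx', 'fy', 'cx', 'cy', 'camera_from_world'])
{'time': 0.1, 'qpos': array([-1.30398527e+00,  3.42666763e-01,  1.52486874e+00,  1.23204515e-05,
        1.27538289e+00, -1.45973408e-01]), 'qvel': array([ 8.33010087e-05, -2.64913893e-03, -7.74909202e-04,  3.57296544e-04,
        6.22385533e-05, -9.83232750e-04]), 'joint_efforts': array([ 1.26097635e-03, -4.32002664e+01, -2.44694871e+01,  7.18628406e-02,
        5.25775237e-02, -5.05516550e-05]), 'tool_pos': array([ 0.21055774, -0.48056337,  0.22612575]), 'tool_rot': array([-1.57210625e+00,  2.04491773e-04, -2.72881192e+00]), 'contact_force': array([0.53107986, 0.92400362, 0.14985809]), 'torque': array([-0.01790994,  0.01696729,  0.00719749]), 'opening': 0.09193728898874269} 0.0188
```

View pics/top0.png

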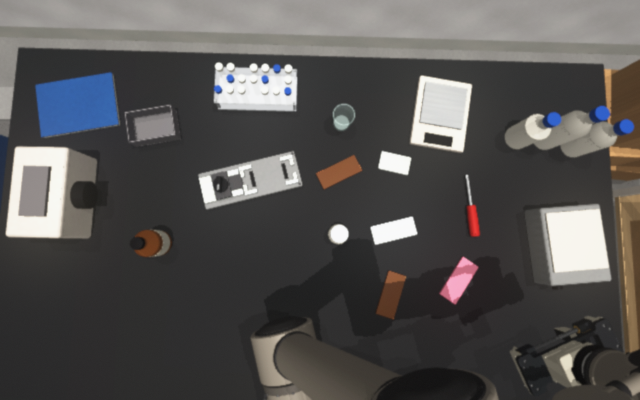

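View pics/side0.png

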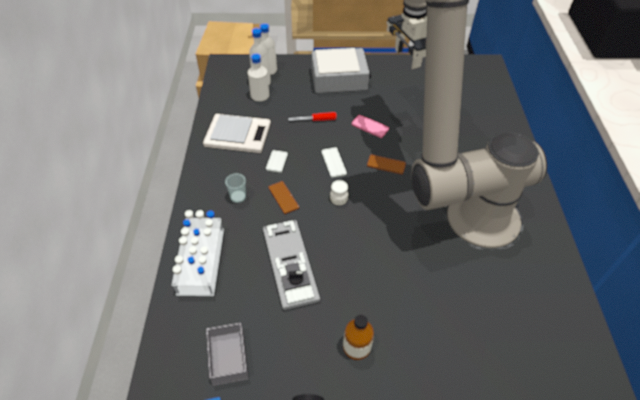

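The top view shows two aluminium plates, one at about (394,230) that looks longer and one at about (395,162) that looks shorter. There are brown look-alikes at (340,172) and (391,295), and a pink one at (459,280). The station is at (250,180) with its recess to the right (world -y). I'll measure both plates and the station, and enlarge both areas to confirm.

Run:
```python
from h import *
c=dict(np.load('pics/top0.npz')); W=cloud(c); im=c['image'].astype(int)
def rect(mask,h,name):
    cs,_=cv2.findContours(mask.astype(np.uint8),cv2.RETR_EXTERNAL,cv2.CHAIN_APPROX_NONE)
    for k in cs:
        if cv2.contourArea(k)<150: continue
        p=np.array([ray(c,u,v,h)[:2] for u,v in k[:,0]])
        r=cv2.minAreaRect((p*1000).astype(np.float32))
        bx=cv2.boxPoints(r)
        e=sorted([(np.linalg.norm(bx[1]-bx[0]),bx[1]-bx[0]),(np.linalg.norm(bx[2]-bx[1]),bx[2]-bx[1])],key=lambda t:t[0])
        d=e[1][1]; print(name,k[:,0].mean(0).round(),'ctr',np.round(r[0],1),'size',round(e[0][0]),round(e[1][0]),'long axis yaw',round(float(np.arctan2(d[1],d[0])),3))
roi=np.zeros((400,640),bool); roi[145:250,365:425]=1
rect((im.min(2)>150)&roi,.010,'plate')
roi[:]=0; roi[140:220,190:310]=1
hsv=im.max(2)
rect((hsv>75)&roi,.022,'station')
for u,v in((394,230),(395,162),(250,185),(270,180),(207,190),(221,184),(339,234),(342,118),(148,242)): print((u,v),W[v,u].round(4),im[v,u])
a=cv2.resize(c['image'][140:220,190:310,::-1],None,fx=6,fy=6,interpolation=cv2.INTER_CUBIC)
b=cv2.resize(c['image'][145:250,370:425,::-1],None,fx=2,fy=2)
o=np.zeros((480,720+110,3),np.uint8); o[:,:720]=a; o[:210,720:]=b
cv2.imwrite('pics/crop1.png',cv2.resize(o,(800,463)))
```

```text
plate [394. 230.] ctr [ 448.2 -225.1] size 51 121 long axis yaw -1.309
plate [394. 163.] ctr [ 635.9 -227.9] size 52 85 long axis yaw 1.373
station [250. 180.] ctr [577.1 169.8] size 104 273 long axis yaw -1.303
(394, 230) [ 0.4485 -0.2264  0.0107] [249 250 250]
(395, 162) [ 0.6378 -0.2301  0.0092] [249 249 248]
(250, 185) [0.5619 0.1689 0.0221] [183 182 178]
(270, 180) [0.5772 0.1153 0.0199] [190 187 184]
(207, 190) [0.5442 0.2818 0.0324] [249 249 248]
(221, 184) [0.5559 0.2368 0.0706] [35 34 34]
(339, 234) [ 0.4336 -0.0722  0.0557] [249 249 250]
(342, 118) [ 0.7623 -0.081   0.0032] [157 173 167]
(148, 242) [0.4035 0.3959 0.117 ] [103  58  30]
```

View pics/crop1.png

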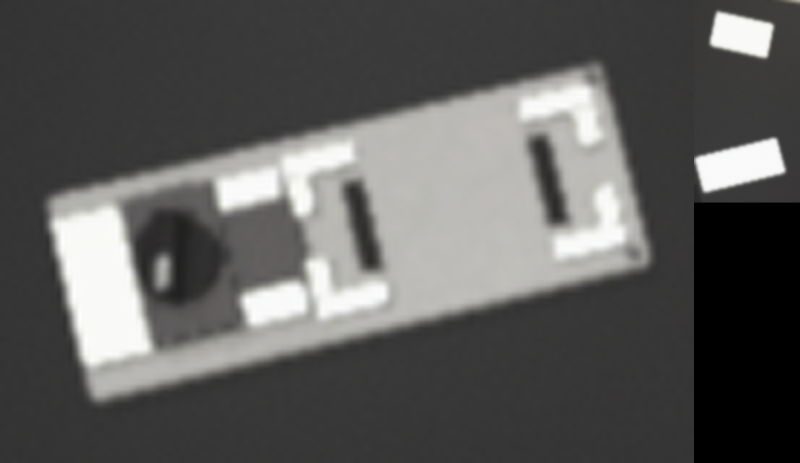

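The lower plate, at pixel (394,230), measures 51×121 mm, so it is the cover plate. The one at (394,163) is 52×85 mm, the short plate. The crop shows the station with its recess to the right and the carriage, with its knob, to the left. Next I refine the seat position from the corner stops in both views and compute the first move.

```bash
cat >> h.py <<'E'
from scipy.spatial.transform import Rotation as Ro
def togo(x,y,z,yaw):
    s=status.observe(); R=Ro.from_euler('xyz',s['tool_rot']); T=Ro.from_euler('xyz',[-np.pi/2,0,yaw])
    print('t',round(s['time'],2),'shift cm',np.round(R.inv().apply(np.array([x,y,z])-s['tool_pos'])*100,2),'turn',np.round((R.inv()*T).as_rotvec(),3),'F',np.round(s['contact_force'],1),'open',round(s['opening'],4))
E
python3 - <<'E'
from h import *
th=.268; ex=np.array([np.cos(th),np.sin(th)]); ey=np.array([-ex[1],ex[0]]); O=np.array([.5771,.1698])
for n in('top','side'):
    c=dict(np.load(f'pics/{n}0.npz')); im=c['image'].astype(int)
    g=im.min(2); m=((g>222)).astype(np.uint8)
    cs,_=cv2.findContours(m,cv2.RETR_EXTERNAL,cv2.CHAIN_APPROX_NONE)
    for k in cs:
        p=np.array([ray(c,u,v,.032)[:2] for u,v in k[:,0]])-O
        q=np.c_[p@ex,p@ey]*1000
        if abs(q.mean(0)[0])<60 and abs(q.mean(0)[1])<140: print(n,k[:,0].mean(0).round(),'x',q[:,0].min().round(1),q[:,0].max().round(1),'y',q[:,1].min().round(1),q[:,1].max().round(1))
    # dark strips / plate
    if n=='side':
        m=((g>200)).astype(np.uint8); cs,_=cv2.findContours(m[140:185,315:355].copy(),cv2.RETR_EXTERNAL,cv2.CHAIN_APPROX_NONE)
        for k in cs:
            if cv2.contourArea(k)<100: continue
            p=np.array([ray(c,u+315,v+140,.01)[:2]*1000 for u,v in k[:,0]],np.float32); print('plate side',cv2.minAreaRect(p))
        m=(im.max(2)>75).astype(np.uint8); m2=np.zeros_like(m); m2[215:312,255:325]=m[215:312,255:325]
        cs,_=cv2.findContours(m2,cv2.RETR_EXTERNAL,cv2.CHAIN_APPROX_NONE); k=max(cs,key=cv2.contourArea)
        p=np.array([ray(c,u,v,.022)[:2]*1000 for u,v in k[:,0]],np.float32); print('station side',cv2.minAreaRect(p))
togo(.448,-.225,.10,-1.309)
E
```

```text
top [237. 192.] x -33.3 -20.1 y 26.0 53.2
top [249. 190.] x -37.8 -12.8 y -11.0 20.8
top [207. 189.] x -32.9 35.2 y 101.4 130.7
top [292. 179.] x -38.1 -10.8 y -124.5 -93.1
top [233. 172.] x 23.6 35.7 y 26.2 52.7
top [244. 169.] x 12.4 39.2 y -10.3 21.0
top [287. 159.] x 12.5 38.6 y -124.6 -93.0
side [299. 294.] x -32.3 36.1 y 99.1 130.3
side [280. 266.] x 23.7 40.6 y -9.8 45.2
side [302. 261.] x -36.3 -20.1 y -8.8 44.5
side [271. 229.] x 16.8 40.2 y -122.9 -93.4
side [290. 225.] x -35.9 -12.2 y -122.9 -93.7
plate side ((450.55401611328125, -223.55438232421875), (50.62774658203125, 121.53474426269531), 14.861469268798828)
station side ((584.19384765625, 168.83665466308594), (205.95343017578125, 314.3282470703125), 0.48516741394996643)
t 0.1 shift cm [-32.    12.64 -13.87] turn [ 1.00e-03 -1.42e+00 -1.00e-03] F [0.5 0.9 0.1] open 0.0919
```

```bash
python3 -m pendant '[[[-5,1,-2,0,-0.15,0,9],[-10,2,-4,0,-0.3,0,9],[-15,4,-6,0,-0.45,0,9],[-20,6,-8,0,-0.6,0,9],[-25,8,-10,0,-0.75,0,9],[-28,10,-12,0,-0.9,0,9],[-30,12,-13,0,-1.05,0,9],[-32,12.6,-13.9,0,-1.2,0,9],[-32,12.6,-13.9,0,-1.35,0,9],[-32,12.6,-13.9,0,-1.42,0,9],[-32,12.6,-13.9,0,-1.42,0,9],[-32,12.6,-13.9,0,-1.42,0,9],[-32,12.6,-13.9,0,-1.42,0,9]]]' 20
python3 - <<'E'
from h import *
togo(.4493,-.2244,.003,-1.310)
E
```

```text
time: 1.4
tool_pos: [0.4479, -0.2254, 0.1007]
tool_rot: [-1.571, -0.0, -1.311]
contact_force: [-0.4, -0.3, 0.6]
opening: 0.0901
t 1.4 shift cm [-0.06  9.77  0.16] turn [ 0.    -0.001  0.   ] F [-0.4 -0.3  0.6] open 0.0901
```

```bash
python3 -m pendant '[[[0,3,0.1,0,0,0,9],[0,6,0.1,0,0,0,9],[0,8,0.1,0,0,0,9],[0,9,0.1,0,0,0,9],[0,9.7,0.1,0,0,0,9],[0,9.7,0.1,0,0,0,9],[0,9.7,0.1,0,0,0,4.5],[0,9.7,0.1,0,0,0,4.5],[0,9.7,0.1,0,0,0,4.5],[0,9.7,0.1,0,0,0,4.5],[0,9.7,0.1,0,0,0,4.5],[0,9.7,0.1,0,0,0,4.5],[0,9.7,0.1,0,0,0,4.5],[0,9.7,0.1,0,0,0,4.5]]]' 25
```

```text
time: 2.8
tool_pos: [0.449, -0.225, 0.0039]
tool_rot: [-1.571, -0.0, -1.309]
contact_force: [-0.4, 0.2, 3.1]
opening: 0.0495
```

```bash
python3 -m pendant '[[[0,-1,0,0,0,0,4.5],[0,-3,0,0,0,0,4.5],[0,-6,0,0,0,0,4.5],[0,-9,0,0,0,0,4.5],[0,-12,0,0,0,0,4.5],[0,-13,0,0,0,0,4.5],[0,-13,0,0,0,0,4.5]]]'
python3 - <<'E'
from h import *
togo(.5917,.1206,.10,-1.303)
c=cam('side'); save(c,'s1full.png'); cv2.imwrite('pics/s1.png',cv2.resize(c['image'][80:230,240:420,::-1],None,fx=4,fy=4,interpolation=cv2.INTER_CUBIC))
E
```

```text
time: 3.5
tool_pos: [0.4495, -0.2253, 0.135]
tool_rot: [-1.569, -0.002, -1.309]
contact_force: [-0.5, 0.3, -2.7]
opening: 0.0497
t 3.5 shift cm [-29.74   3.47  22.68] turn [-0.002 -0.006  0.002] F [-0.5  0.3 -2.7] open 0.0497
```

View pics/s1.png

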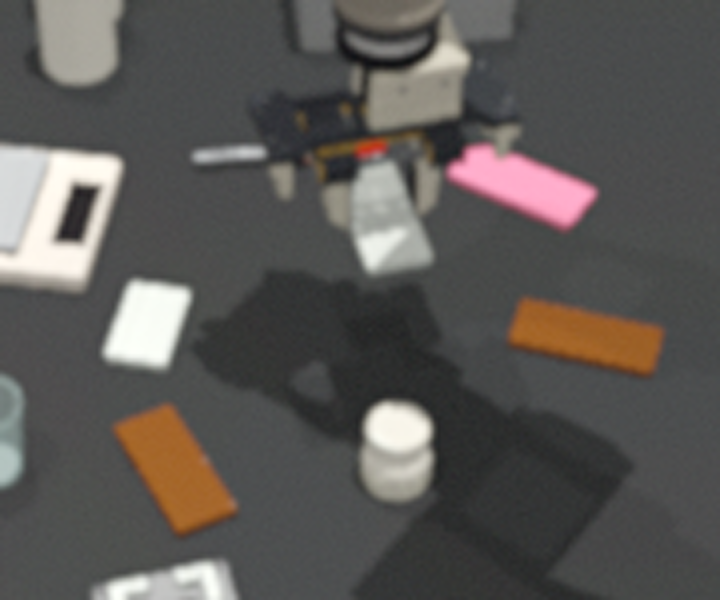

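The plate is held level between the fingers (crop around (390,230)), and the short plate and jar haven't been disturbed. Now I move it above the seat.

```bash
python3 -m pendant '[[[-1.5,0,1.1,0,0,0,4.5],[-4.5,0,3.4,0,0,0,4.5],[-8,0,6.1,0,0,0,4.5],[-12,0,9.1,0,0,0,4.5],[-16,0,12.2,0,0,0,4.5],[-20,0,15.2,0,0,0,4.5],[-23.5,0,18,0,0,0,4.5],[-26.5,1,20.3,0,0,0,4.5],[-28.5,2,21.8,0,-0.006,0,4.5],[-29.4,3,22.4,0,-0.006,0,4.5],[-29.7,3.5,22.7,0,-0.006,0,4.5],[-29.7,3.5,22.7,0,-0.006,0,4.5],[-29.7,3.5,22.7,0,-0.006,0,4.5],[-29.7,3.5,22.7,0,-0.006,0,4.5]]]'
python3 - <<'E'
from h import *
togo(.5917,.1206,.045,-1.303)
E
```

```text
time: 4.95
tool_pos: [0.5914, 0.1194, 0.0993]
tool_rot: [-1.57, -0.0, -1.304]
contact_force: [0.4, 0.3, -2.3]
opening: 0.0496
t 4.95 shift cm [-0.11  5.43  0.05] turn [-0.001 -0.001  0.   ] F [ 0.4  0.3 -2.3] open 0.0496
```

```bash
python3 -m pendant '[[[-0.1,2,0,0,0,0,4.5],[-0.1,4,0,0,0,0,4.5],[-0.1,5.4,0,0,0,0,4.5],[-0.1,5.4,0,0,0,0,4.5],[-0.1,5.4,0,0,0,0,4.5]]]'
python3 - <<'E'
from h import *
togo(.5917,.1206,.032,-1.303)
for n in('side','top'):
    c=cam(n); save(c,n+'2.png'); np.savez(f'pics/{n}2.npz',**c)
    r=(slice(200,320),slice(240,340)) if n=='side' else (slice(135,225),slice(190,320))
    cv2.imwrite(f'pics/{n}2c.png',cv2.resize(c['image'][r][:,:,::-1],None,fx=4,fy=4,interpolation=cv2.INTER_CUBIC))
a=cv2.imread('pics/side2c.png');b=cv2.imread('pics/top2c.png')
o=np.zeros((480,400+520,3),np.uint8);o[:480,:400]=a;o[:360,400:]=b;cv2.imwrite('pics/c2.png',cv2.resize(o,(800,417)))
E
```

```text
time: 5.45
tool_pos: [0.5913, 0.1213, 0.0452]
tool_rot: [-1.57, -0.0, -1.303]
contact_force: [-0.7, 0.2, -1.6]
opening: 0.05
t 5.45 shift cm [0.08 1.32 0.01] turn [-0. -0.  0.] F [-0.7  0.2 -1.6] open 0.05
```

View pics/c2.png

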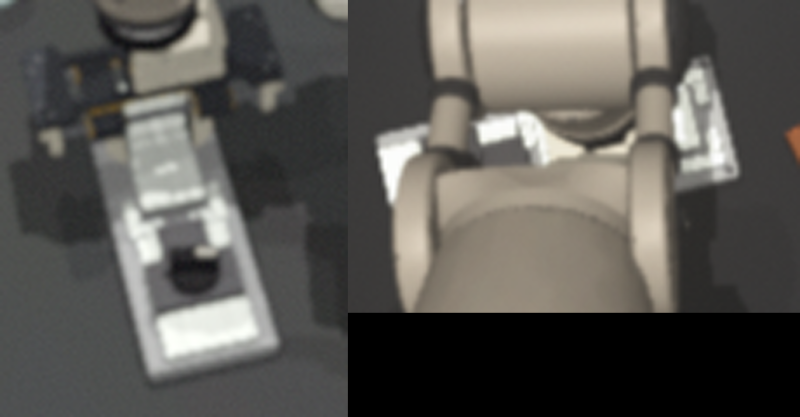

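Run:
```python
from h import *
c=dict(np.load('pics/side2.npz')); W=cloud(c); th=.268; ex=np.array([np.cos(th),np.sin(th)]); ey=np.array([-ex[1],ex[0]])
p=(W[...,:2]-[.5917,.1206]); x=p@ex*1000; y=p@ey*1000; z=W[...,2]*1000
m=(abs(x)<40)&(y>15)&(y<70)&(z>46)&(z<60)
print('plate top n',m.sum(),'z',np.percentile(z[m],[5,50,95]).round(1),'y',np.percentile(y[m],[1,99,100]).round(1))
mm=m&(y>30)&(y<58); print('plate x',np.percentile(x[mm],[1,5,50,95,99]).round(1), 'y by x', [np.round(y[m&(x>a)&(x<a+10)].max(),1) for a in(-25,-15,-5,5,15)])
s=(abs(x)<45)&(y>30)&(y<75)&(z>28)&(z<35); print('stops x',np.percentile(x[s],[1,99]).round(1),'y',np.percentile(y[s],[1,99]).round(1))
```

```text
plate top n 278 z [47.3 51.1 55.1] y [15.6 64.1 66.9]
plate x [-23.  -20.8   1.4  23.9  25.9] y by x [np.float64(61.9), np.float64(66.9), np.float64(61.9), np.float64(65.9), np.float64(63.6)]
stops x [-37.3  40.1] y [42.1 74.6]
```

```bash
python3 -m pendant '[[[0.1,0.4,0,0,0,0,4.5],[0.1,0.8,0,0,0,0,4.5],[0.1,1.1,0,0,0,0,4.5],[0.1,1.3,0,0,0,0,4.5],[0.1,1.3,0,0,0,0,4.5]]]'
```

```text
time: 6.05
tool_pos: [0.5913, 0.1207, 0.0316]
tool_rot: [-1.571, -0.0, -1.303]
contact_force: [-0.1, -0.2, -2.5]
opening: 0.0497
```

```bash
python3 -m pendant '[[[0,0.1,0,0,0,0,4.5],[0,0.2,0,0,0,0,4.5],[0,0.2,0,0,0,0,4.5]]]'; python3 -m pendant '[[[0,0,0,0,0,0,5.4],[0,0,0,0,0,0,6.5],[0,0,0,0,0,0,6.5],[0,0,0,0,0,0,6.5],[0,-2,0,0,0,0,6.5],[0,-5,0,0,0,0,6.5],[0,-9,0,0,0,0,6.5],[0,-9,0,0,0,0,6.5]]]'
python3 - <<'E'
from h import *
c=cam('side'); np.savez('pics/side3.npz',**c)
W=cloud(c); th=.268; ex=np.array([np.cos(th),np.sin(th)]); ey=np.array([-ex[1],ex[0]])
p=(W[...,:2]-[.5917,.1206]); x=p@ex*1000; y=p@ey*1000; z=W[...,2]*1000
m=(abs(x)<22)&(abs(y)<57)&(z<50)
A=np.c_[x[m],y[m],np.ones(m.sum())]; print(m.sum(),np.linalg.lstsq(A,z[m],rcond=None)[0])
cv2.imwrite('pics/s3.png',cv2.resize(c['image'][205:320,240:340][:,:,::-1],None,fx=5,fy=5,interpolation=cv2.INTER_CUBIC))
E
```

```text
time: 6.35
tool_pos: [0.5914, 0.1207, 0.0308]
tool_rot: [-1.57, -0.0, -1.303]
contact_force: [-3.1, -0.8, 7.2]
opening: 0.0494
time: 7.15
tool_pos: [0.5946, 0.121, 0.1253]
tool_rot: [-1.561, -0.002, -1.303]
contact_force: [0.8, -0.1, 0.6]
opening: 0.0652
514 [-3.22051773e-03  6.13207740e-03  3.66018806e+01]
```

View pics/s3.png

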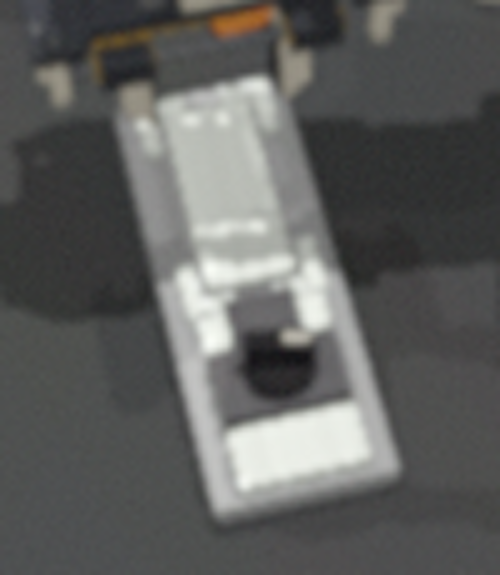

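The plate lies level between the four stops, with its top at 36.6 mm, so it is resting on the strips. I now turn the gripper a quarter turn so one finger bears on each end of the plate.

```bash
python3 -m pendant '[[[0,0,0,0,-0.15,0,7.6],[0,0,0,0,-0.3,0,7.6],[0,0,0,0,-0.45,0,7.6],[0,0,0,0,-0.6,0,7.6],[0,0,0,0,-0.75,0,7.6],[0,0,0,0,-0.9,0,7.6],[0,0,0,0,-1.05,0,7.6],[0,0,0,0,-1.2,0,7.6],[0,0,0,0,-1.35,0,7.6],[0,0,0,0,-1.5,0,7.6],[0,0,0,0,-1.571,0,7.6],[0,0,0,0,-1.571,0,7.6],[0,0,0,0,-1.571,0,7.6]]]'
python3 - <<'E'
from h import *
togo(.5917,.1206,.045,.268)
E
```

```text
time: 8.5
tool_pos: [0.5908, 0.1207, 0.1188]
tool_rot: [-1.571, 0.002, 0.266]
contact_force: [0.1, -0.5, 0.2]
opening: 0.0761
t 8.5 shift cm [ 0.09  7.38 -0.03] turn [-0.    -0.002 -0.002] F [ 0.1 -0.5  0.2] open 0.0761
```

```bash
python3 -m pendant '[[[0.1,3,0,0,0,0,7.6],[0.1,6,0,0,0,0,7.6],[0.1,7.4,0,0,0,0,7.6],[0.1,7.8,0,0,0,0,7.6],[0.1,8.0,0,0,0,0,7.6],[0.1,8.2,0,0,0,0,7.6],[0.1,8.2,0,0,0,0,7.6]]]'
```

```text
time: 9.2
tool_pos: [0.5929, 0.121, 0.0386]
tool_rot: [-1.571, -0.002, 0.268]
contact_force: [0.5, -0.4, 0.3]
opening: 0.0759
```

```bash
python3 -m pendant '[[[0,0.1,0,0,0,0,7.6],[0,0.2,0,0,0,0,7.6],[0,0.3,0,0,0,0,7.6],[0,0.3,0,0,0,0,7.6]]]'; python3 -m pendant '[[[0,0.1,0,0,0,0,7.6],[0,0.2,0,0,0,0,7.6],[0,0.2,0,0,0,0,7.6]]]'
```

```text
time: 9.6
tool_pos: [0.5929, 0.121, 0.0363]
tool_rot: [-1.571, -0.002, 0.268]
contact_force: [-1.6, -1.1, 7.7]
opening: 0.0758
time: 9.9
tool_pos: [0.5929, 0.121, 0.0344]
tool_rot: [-1.571, -0.002, 0.268]
contact_force: [-2.0, -0.2, 7.5]
opening: 0.0756
```

```bash
python3 -m pendant '[[[0,0.1,0,0,0,0,7.6],[0,0.2,0,0,0,0,7.6],[0,0.2,0,0,0,0,7.6]]]'; python3 -m pendant '[[[0,0.1,0,0,0,0,7.6],[0,0.15,0,0,0,0,7.6],[0,0.15,0,0,0,0,7.6],[0,0.15,0,0,0,0,7.6]]]'
```

```text
time: 10.2
tool_pos: [0.5929, 0.121, 0.0324]
tool_rot: [-1.571, -0.002, 0.268]
contact_force: [-2.9, -1.0, 9.2]
opening: 0.0758
time: 10.6
tool_pos: [0.5929, 0.121, 0.0322]
tool_rot: [-1.571, -0.003, 0.268]
contact_force: [-6.0, -1.1, 17.4]
opening: 0.076
```

```bash
python3 -m pendant '[[[0,0.1,0,0,0,0,7.6],[0,0.2,0,0,0,0,7.6],[0,0.2,0,0,0,0,7.6],[0,0.2,0,0,0,0,7.6]]]'; python3 -m pendant '[[[0,-1,0,0,0,0,7.6],[0,-4,0,0,0,0,7.6],[0,-8,0,0,0,0,7.6],[0,-11,0,0,0,0,7.6],[0,-11,0,0,0,0,7.6]]]'
python3 - <<'E'
from h import *
th=.268; ex=np.array([np.cos(th),np.sin(th)]); ey=np.array([-ex[1],ex[0]])
for n in('side','top'):
    c=cam(n); np.savez(f'pics/{n}4.npz',**c)
    W=cloud(c)
    p=(W[...,:2]-[.5917,.1206]); x=p@ex*1000; y=p@ey*1000; z=W[...,2]*1000
    m=(abs(x)<22)&(abs(y)<57)&(z<45)
    if m.sum()>30: print(n,m.sum(),np.linalg.lstsq(np.c_[x[m],y[m],np.ones(m.sum())],z[m],rcond=None)[0])
    s=(abs(x)>31)&(abs(x)<37)&(abs(y)<72)&(abs(y)>42)&(z<45); print('stops',s.sum(),np.median(z[s]))
    k=(z>70)&(z<90)&(abs(x)<30)&(y>80)&(y<170); print('knob',k.sum(),np.median(x[k]),np.median(y[k]),z[k].max())
    f=(abs(x)<45)&(abs(x)>41)&(abs(y)<60); print('floor',np.median(z[f]))
c=dict(np.load('pics/side4.npz'))
cv2.imwrite('pics/s4.png',cv2.resize(c['image'][205:320,240:340][:,:,::-1],None,fx=5,fy=5,interpolation=cv2.INTER_CUBIC))
E
```

```text
time: 11.0
tool_pos: [0.5929, 0.121, 0.0321]
tool_rot: [-1.572, -0.003, 0.268]
contact_force: [-11.3, -3.2, 31.1]
opening: 0.0762
time: 11.5
tool_pos: [0.595, 0.1212, 0.1425]
tool_rot: [-1.573, -0.009, 0.268]
contact_force: [0.7, -0.9, -1.1]
opening: 0.076
side 416 [5.86936532e-03 1.11630721e-03 3.16183838e+01]
stops 59 31.894863897449444
knob 84 1.3034918212941706 131.5789378052403 86.15729431045938
floor 356.8514760847811
top 281 [-1.43218504e-02 -6.43046975e-04  3.13045417e+01]
stops 23 31.864033382088763
knob 51 -4.574187542600628 127.95146673335708 83.14731544932718
floor 476.00218920746494
```

View pics/s4.png

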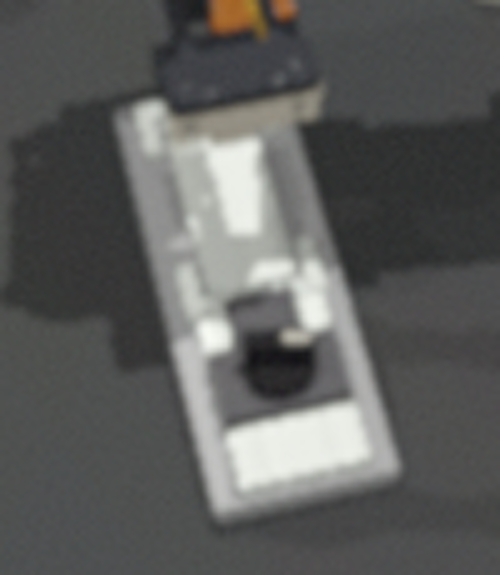

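The plate is flush: its top is at 31.6 mm against 31.9 mm for the stops, with slopes of about 0.006 and 0.001. The knob axis comes out about 128.5 mm from the seat along +y. The depth readings and the carriage's rear edge agree on that.

Run:
```python
from h import *
togo(.5582,.2446,.110,.268)
togo(.5582,.2446,.062,.268)
```

```text
t 11.6 shift cm [-0.03  2.78 12.83] turn [0.    0.    0.001] F [-1.1 -0.7 -0.4] open 0.076
t 11.6 shift cm [-0.04  7.58 12.83] turn [0.    0.    0.001] F [-1.1 -0.7 -0.4] open 0.076
```

```bash
python3 -m pendant '[[[0,0,3,0,0,0,5],[0,0,7,0,0,0,5],[0,0,11,0,0,0,5],[0,1,12.8,0,0,0,5],[0,2.8,12.8,0,0,0,5],[0,2.8,12.8,0,0,0,5],[0,2.8,12.8,0,0,0,5]]]' 20
python3 - <<'E'
from h import *
togo(.5582,.2446,.062,.268)
c=cam('side'); cv2.imwrite('pics/s5.png',cv2.resize(c['image'][180:320,230:350][:,:,::-1],None,fx=4,fy=4,interpolation=cv2.INTER_CUBIC))
E
```

```text
time: 12.3
tool_pos: [0.5579, 0.2436, 0.1079]
tool_rot: [-1.571, 0.003, 0.268]
contact_force: [0.2, 0.4, 1.6]
opening: 0.0502
t 12.3 shift cm [0.07 4.59 0.09] turn [ 0.    -0.    -0.003] F [0.2 0.4 1.6] open 0.0502
```

View pics/s5.png

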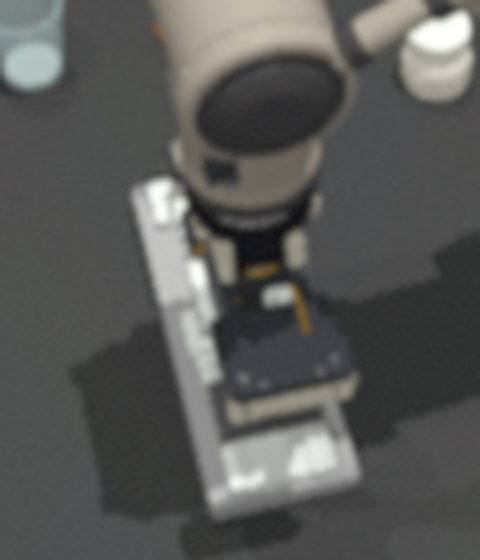

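The gripper sits centred over the carriage and nothing is in its way. I descend over the knob, then close.

```bash
python3 -m pendant '[[[0,1.5,0,0,0,0,5],[0,3,0,0,0,0,5],[0,4,0,0,0,0,5],[0,4.5,0,0,0,0,5],[0,4.5,0,0,0,0,5]]]'; python3 -m pendant '[[[0,0,0,0,0,0,3],[0,0,0,0,0,0,2],[0,0,0,0,0,0,1],[0,0,0,0,0,0,0.8],[0,0,0,0,0,0,0.8],[0,0,0,0,0,0,0.8],[0,0,0,0,0,0,0.8],[0,0,0,0,0,0,0.8]]]'
```

```text
time: 12.85
tool_pos: [0.5583, 0.244, 0.0639]
tool_rot: [-1.571, 0.001, 0.268]
contact_force: [-0.0, 0.4, -0.5]
opening: 0.0498
time: 13.65
tool_pos: [0.5585, 0.2445, 0.0645]
tool_rot: [-1.571, -0.001, 0.268]
contact_force: [-0.0, 0.5, 3.3]
opening: 0.012
```

The fingers stopped at 12.0 mm, which is the bar's width, so the knob is held. I drag the carriage along station -y.

```bash
python3 -m pendant '[[[0,0,-0.4,0,0,0,0.8],[0,0,-0.9,0,0,0,0.8],[0,0,-1.4,0,0,0,0.8],[0,0,-1.9,0,0,0,0.8],[0,0,-2.4,0,0,0,0.8],[0,0,-2.9,0,0,0,0.8],[0,0,-3.4,0,0,0,0.8],[0,0,-3.8,0,0,0,0.8],[0,0,-4.1,0,0,0,0.8],[0,0,-4.3,0,0,0,0.8],[0,0,-4.3,0,0,0,0.8]]]'
python3 - <<'E'
from h import *
togo(.5585+.0450*.2648,.2445-.045*.9643,.0645,.268)
E
```

```text
time: 14.75
tool_pos: [0.5678, 0.2089, 0.0645]
tool_rot: [-1.561, -0.0, 0.268]
contact_force: [-7.5, 25.9, 5.0]
opening: 0.0121
t 14.75 shift cm [ 0.05 -0.01 -0.82] turn [-0.01 -0.    0.  ] F [-7.5 25.9  5. ] open 0.0121
```

Blocked at 36.8 mm with 26 N. I look before pushing harder.

```bash
python3 -m pendant '[[[0,0,0.3,0,0,0,0.8],[0,0,0.3,0,0,0,0.8]]]'
python3 - <<'E'
from h import *
o=np.zeros((560,800,3),np.uint8)
c=cam('side'); np.savez('pics/side6.npz',**c); o[:560,:400]=cv2.resize(c['image'][200:326,240:330][:,:,::-1],(400,560),interpolation=cv2.INTER_CUBIC)
d=cam('top'); np.savez('pics/top6.npz',**d); o[:300,400:]=cv2.resize(d['image'][140:218,195:305][:,:,::-1],(400,284),interpolation=cv2.INTER_CUBIC)[:300] if 0 else cv2.resize(d['image'][140:218,195:305][:,:,::-1],(400,300),interpolation=cv2.INTER_CUBIC)
cv2.imwrite('pics/s6.png',o)
E
```

```text
time: 14.95
tool_pos: [0.5677, 0.2092, 0.0644]
tool_rot: [-1.566, 0.0, 0.269]
contact_force: [-6.2, 15.2, 5.7]
opening: 0.0116
```

View pics/s6.png

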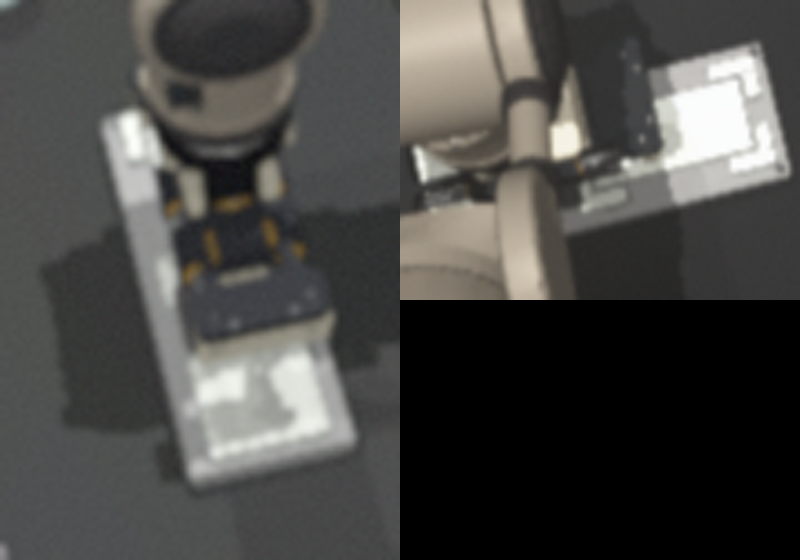

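The gripper body hides the carriage's edges in both views. I release, lift, back away, and measure where the carriage actually is.

```bash
python3 -m pendant '[[[0,0,0.3,0,0,0,0.8],[0,0,0.3,0,0,0,3],[0,0,0.3,0,0,0,5],[0,0,0.3,0,0,0,5],[0,-2,0.3,0,0,0,5],[0,-5,0.3,0,0,0,5],[0,-8,-3,0,0,0,5],[0,-9,-8,0,0,0,5],[0,-9,-12,0,0,0,5],[0,-9,-13,0,0,0,5],[0,-9,-13,0,0,0,5]]]'
python3 - <<'E'
from h import *
th=.268; ex=np.array([np.cos(th),np.sin(th)]); ey=np.array([-ex[1],ex[0]]);S=np.array([.5917,.1206])
c=cam('side'); np.savez('pics/side7.npz',**c)
def prof(c,h,ys,x=0):
    o=[]
    for y in ys:
        v=[]
        for xx in np.arange(x-4,x+5,2):
            P=np.r_[S+ex*xx/1000+ey*y/1000,h,1]; q=c['camera_from_world']@P
            u=c['cx']+c['fx']*q[0]/-q[2]; w=c['cy']-c['fy']*q[1]/-q[2]; v.append(c['image'][int(round(w)),int(round(u))].mean())
        o.append(int(np.mean(v)))
    return o
ys=np.arange(76,186,4)
c0=dict(np.load('pics/side0.npz'))
print('y',list(ys))
for x in(-28,28): print('x',x,'before',prof(c0,.034,ys,x),'\n now',prof(c,.034,ys,x))
for cc in(c0,c):
    W=cloud(cc);p=(W[...,:2]-S); x=p@ex*1000; y=p@ey*1000; z=W[...,2]*1000
    k=(z>66)&(z<90)&(abs(x)<30)&(y>50)&(y<170); print('knob',k.sum(),np.median(x[k]),np.median(y[k]))
cv2.imwrite('pics/s7.png',cv2.resize(c['image'][205:320,240:340][:,:,::-1],None,fx=5,fy=5,interpolation=cv2.INTER_CUBIC))
E
```

```text
time: 16.15
tool_pos: [0.6036, 0.0785, 0.1537]
tool_rot: [-1.571, 0.001, 0.265]
contact_force: [-0.0, 0.2, 0.0]
opening: 0.05
y [np.int64(76), np.int64(80), np.int64(84), np.int64(88), np.int64(92), np.int64(96), np.int64(100), np.int64(104), np.int64(108), np.int64(112), np.int64(116), np.int64(120), np.int64(124), np.int64(128), np.int64(132), np.int64(136), np.int64(140), np.int64(144), np.int64(148), np.int64(152), np.int64(156), np.int64(160), np.int64(164), np.int64(168), np.int64(172), np.int64(176), np.int64(180), np.int64(184)]
x -28 before [229, 240, 245, 246, 244, 239, 200, 141, 112, 113, 114, 112, 112, 115, 115, 118, 111, 103, 161, 219, 243, 244, 242, 242, 244, 245, 236, 199] 
 now [105, 102, 103, 102, 108, 108, 107, 105, 94, 154, 212, 231, 233, 231, 233, 230, 230, 231, 230, 230, 233, 240, 245, 245, 247, 249, 241, 203]
x 28 before [224, 235, 247, 250, 246, 238, 199, 129, 114, 112, 111, 114, 115, 114, 115, 115, 108, 97, 161, 227, 248, 248, 248, 248, 247, 249, 242, 201] 
 now [108, 101, 101, 105, 104, 104, 106, 101, 91, 146, 213, 236, 236, 235, 235, 235, 235, 241, 248, 251, 252, 252, 252, 252, 251, 252, 246, 205]
knob 95 2.0334274259639384 132.48935514435325
knob 90 2.3128136630205223 98.27536750736041
```

View pics/s7.png

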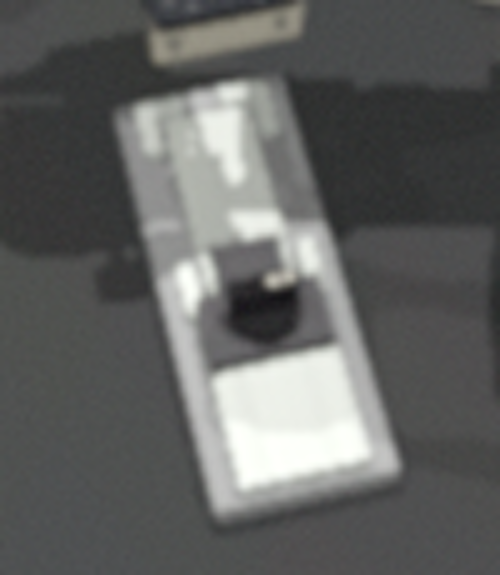

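The carriage's rear edge moved from y≈149 to y≈112.5 mm (seat frame), so 36.5 mm, agreeing with the arm. A raised plate would have been struck after about 9–13 mm. The stop was hard at 26 N against 2 N of sliding friction. So it may be the end of travel, with the carriage having started about 8 mm forward. I check the plate's height, then regrip and test with a firmer push.

Run:
```python
from h import *
th=.268; ex=np.array([np.cos(th),np.sin(th)]); ey=np.array([-ex[1],ex[0]]);S=np.array([.5917,.1206])
for n in('side',):
    c=dict(np.load('pics/side7.npz')); W=cloud(c);p=(W[...,:2]-S); x=p@ex*1000; y=p@ey*1000; z=W[...,2]*1000
    for a in range(-60,100,10):
        m=(abs(x)<18)&(y>=a)&(y<a+10); print(a,m.sum(),np.median(z[m]).round(1) if m.any() else '',end=' | ')
togo(.5677,.2092,.110,.268); togo(.5677,.2092,.0645,.268)
```

```text
-60 69 511.7 | -50 88 511.3 | -40 105 291.0 | -30 248 277.0 | -20 209 327.6 | -10 467 367.3 | 0 115 243.2 | 10 164 505.8 | 20 447 474.2 | 30 83 262.8 | 40 149 230.3 | 50 107 249.1 | 60 23 42.1 | 70 1 57.5 | 80 4 77.8 | 90 70 77.8 | t 16.2 shift cm [-0.02  4.37 13.39] turn [-0.001 -0.002 -0.001] F [ 0.4  0.2 -0.2] open 0.0499
t 16.2 shift cm [-1.000e-02  8.920e+00  1.339e+01] turn [-0.001 -0.002 -0.001] F [ 0.4  0.2 -0.2] open 0.0499
```

Run:
```python
from h import *
th=.268; ex=np.array([np.cos(th),np.sin(th)]); ey=np.array([-ex[1],ex[0]]);S=np.array([.5917,.1206])
for f in('side0','side7'):
    c=dict(np.load(f'pics/{f}.npz')); W=cloud(c);p=(W[...,:2]-S); x=p@ex*1000; y=p@ey*1000; z=W[...,2]*1000
    print(f)
    for a in range(-60,100,8):
        m=(abs(x)<18)&(y>=a)&(y<a+8)&(z<50); print(a,m.sum(),np.median(z[m]).round(1) if m.any() else '',end=' | ')
    print()
```

```text
side0
-60 24 22.4 | -52 19 25.4 | -44 38 24.3 | -36 32 22.0 | -28 29 21.1 | -20 28 22.0 | -12 32 21.2 | -4 28 21.6 | 4 29 22.2 | 12 31 21.8 | 20 31 22.0 | 28 27 21.5 | 36 21 24.7 | 44 37 26.2 | 52 35 22.0 | 60 9 25.2 | 68 8 39.6 | 76 28 41.3 | 84 37 42.7 | 92 27 42.9 | 
side7
-60 18 30.3 | -52 27 32.4 | -44 24 32.1 | -36 32 31.7 | -28 29 32.2 | -20 29 32.0 | -12 28 32.3 | -4 28 32.5 | 4 31 31.2 | 12 32 31.8 | 20 31 31.0 | 28 18 31.9 | 36 20 40.7 | 44 29 42.1 | 52 31 41.9 | 60 22 42.1 | 68 1 40.0 | 76 0  | 84 0  | 92 1 43.4 |
```

```bash
python3 -m pendant '[[[0,0,4,0,0,0,5],[0,0,8,0,0,0,5],[0,1,12,0,0,0,5],[0,3,13.4,0,0,0,5],[0,6,13.4,0,0,0,5],[0,8,13.4,0,0,0,5],[0,8.9,13.4,0,0,0,5],[0,8.9,13.4,0,0,0,5],[0,8.9,13.4,0,0,0,3],[0,8.9,13.4,0,0,0,0.8],[0,8.9,13.4,0,0,0,0.8],[0,8.9,13.4,0,0,0,0.8],[0,8.9,13.4,0,0,0,0.8],[0,8.9,13.4,0,0,0,0.8],[0,8.9,13.4,0,0,0,0.8]]]' 30
```

```text
time: 17.7
tool_pos: [0.5681, 0.2097, 0.0655]
tool_rot: [-1.571, -0.0, 0.268]
contact_force: [-0.8, -0.8, 3.0]
opening: 0.0115
```

The plate is level at 32 mm along its length, with the tongue at 42 mm lying over it, so nothing is in the tongue's way. Now a firmer push.

```bash
python3 -m pendant '[[[0,0,-0.2,0,0,0,0.8],[0,0,-0.4,0,0,0,0.8],[0,0,-0.6,0,0,0,0.8],[0,0,-0.8,0,0,0,0.8],[0,0,-0.9,0,0,0,0.8],[0,0,-0.9,0,0,0,0.8]]]'
```

```text
time: 18.3
tool_pos: [0.5682, 0.2089, 0.0655]
tool_rot: [-1.559, -0.001, 0.268]
contact_force: [-6.4, 30.6, 2.4]
opening: 0.0119
```

It is a hard stop at the same point under 31 N, so this is the end of travel. I relax the push and turn the knob clockwise (yaw decreasing, +tool y).

```bash
python3 -m pendant '[[[0,0,0.4,0,0,0,0.8],[0,0,0.7,0,0,0,0.8],[0,0,0.7,0,0.1,0,0.8],[0,0,0.7,0,0.2,0,0.8],[0,0,0.7,0,0.3,0,0.8],[0,0,0.7,0,0.4,0,0.8],[0,0,0.7,0,0.5,0,0.8],[0,0,0.7,0,0.6,0,0.8],[0,0,0.7,0,0.7,0,0.8],[0,0,0.7,0,0.8,0,0.8],[0,0,0.7,0,0.9,0,0.8],[0,0,0.7,0,1.0,0,0.8],[0,0,0.7,0,1.0,0,0.8]]]' 50; python3 -c "
from h import *
print(status.observe()['torque'])"
```

```text
time: 19.6
tool_pos: [0.5679, 0.2085, 0.0656]
tool_rot: [-1.571, 0.001, -0.733]
contact_force: [-4.5, 3.8, 4.7]
opening: 0.0114
[ 0.76633436  0.50050029 -0.05590062]
```

```bash
python3 -m pendant '[[[0,0,0,0,0.1,0,0.8],[0,0,0,0,0.2,0,0.8],[0,0,0,0,0.28,0,0.8],[0,0,0,0,0.28,0,0.8]]]'; python3 -m pendant '[[[0,0,0,0,0.04,0,0.8],[0,0,0,0,0.08,0,0.8],[0,0,0,0,0.12,0,0.8],[0,0,0,0,0.12,0,0.8],[0,0,0,0,0.12,0,0.8]]]';  python3 -c "
from h import *
print(status.observe()['torque'],status.observe()['qpos'])"
```

```text
time: 20.0
tool_pos: [0.5677, 0.2082, 0.0656]
tool_rot: [-1.572, 0.001, -1.012]
contact_force: [-4.2, 1.6, 6.0]
opening: 0.0116
time: 20.5
tool_pos: [0.5676, 0.2082, 0.0656]
tool_rot: [-1.572, 0.0, -1.127]
contact_force: [-4.7, 3.2, 6.2]
opening: 0.0122
[0.59718408 0.69232574 1.07285481] [ 2.24880094e-01  6.46648487e-01  1.49156526e+00  1.13335415e-04
  1.00449884e+00 -2.18586342e-01]
```

The knob turned until the torque rose to 1.07 N m at a total of 1.39 rad, which is the end stop. I open, lift, and check.

```bash
python3 -m pendant '[[[0,0,0,0,0,0,2.5],[0,0,0,0,0,0,5],[0,0,0,0,0,0,5],[0,0,0,0,0,0,5],[0,-2,0,0,0,0,5],[0,-5,0,0,0,0,5],[0,-9,0,0,0,0,5],[0,-12,-3,0,0,0,5],[0,-13,-8,0,0,0,5],[0,-13,-13,0,0,0,5],[0,-13,-17,0,0,0,5],[0,-13,-20,0,0,0,5],[0,-13,-20,0,0,0,5],[0,-13,-20,0,0,0,5]]]'
python3 - <<'E'
from h import *
th=.268; ex=np.array([np.cos(th),np.sin(th)]); ey=np.array([-ex[1],ex[0]]);S=np.array([.5917,.1206])
c=cam('side'); d=cam('top')
W=cloud(c);p=(W[...,:2]-S); x=p@ex*1000; y=p@ey*1000; z=W[...,2]*1000
m=(abs(x)<18)&(abs(y)<34)&(z<38); print('plate',m.sum(),np.linalg.lstsq(np.c_[x[m],y[m],np.ones(m.sum())],z[m],rcond=None)[0])
k=(z>72)&(z<88)&(abs(x)<30)&(y>60)&(y<120)
q=np.c_[x[k],y[k]]; print('bar',k.sum(),q.mean(0).round(1)); w,v=np.linalg.eigh(np.cov(q.T)); print('axis yaw in station',np.arctan2(v[1,1],v[0,1]).round(2),np.sqrt(w).round(1))
for a in range(24,60,4):
    mm=(abs(x)<18)&(y>=a)&(y<a+4)&(z<50); print(a,np.median(z[mm]).round(1),end='|')
o=np.zeros((560,800,3),np.uint8)
o[:,:400]=cv2.resize(c['image'][200:326,240:330][:,:,::-1],(400,560),interpolation=cv2.INTER_CUBIC)
o[:300,400:]=cv2.resize(d['image'][140:218,195:305][:,:,::-1],(400,300),interpolation=cv2.INTER_CUBIC)
o[300:550,400:]=cv2.resize(d['image'][:,:,::-1],(400,250))
cv2.imwrite('pics/s8.png',o)
E
```

```text
time: 21.9
tool_pos: [0.3879, 0.1227, 0.1958]
tool_rot: [-1.569, -0.001, -1.132]
contact_force: [0.4, 0.3, 0.2]
opening: 0.05
plate 245 [ 1.88726335e-02 -1.52132087e-03  3.16207895e+01]
bar 69 [ 1.6 96.5]
axis yaw in station 1.86 [ 3.8 11.6]
24 32.5|28 31.2|32 31.5|36 38.2|40 42.1|44 41.6|48 42.0|52 41.0|56 41.1|
```

View pics/s8.png

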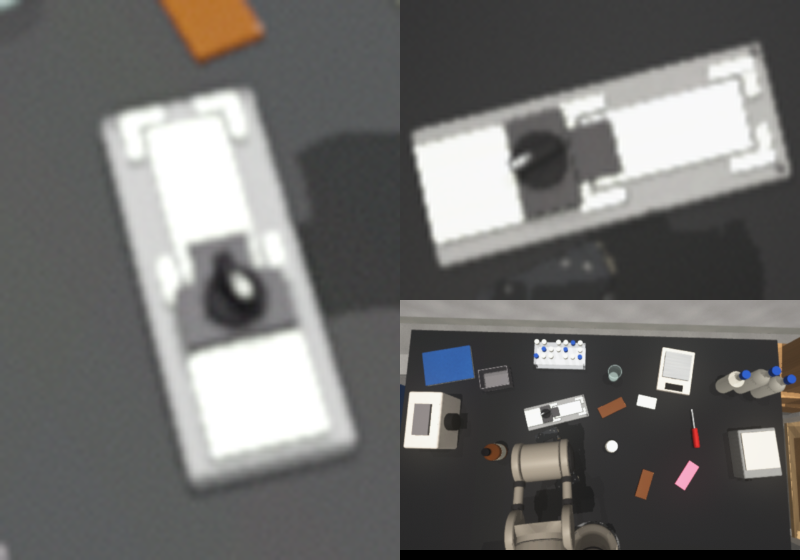

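The bar axis reads -1.28 rad in the station frame (end stop is 1.3 clockwise). The plate is level at 31.6 mm with the tongue over its end, and the bystanders haven't moved. The arm is clear, so I hand in.

```bash
python3 -c "
from h import *
print(robot.hand_in()); print(status.observe()['time'])"
```

```text
the job is handed in; nothing more can be done
None
the job is handed in; nothing more can be done
```

The cover plate is seated in the recess, the carriage is slid forward over its end, and the clamp knob is tight. I handed the job in at about 22 s. One point stayed unproven: the carriage's absolute position (below).

- **Plate:** I laid the 51×121 mm plate between the stops and pressed both ends down together, to about 31 N. The last check put its top at 31.6 mm, against 31.9 mm for the stops. It was level to about 0.02 rad in that noisy depth fit; the earlier fits gave 0.006–0.014.
- **Carriage:** I dragged it forward by the knob. It moved only about 36.5 mm of the nominal 45 mm, by both arm and camera. It then met a hard stop, at the same point again under 31 N.
- **Why I took that as the end of travel:** The plate was flat at 32 mm and the tongue lay freely over it, so nothing appeared to block it. That would mean the carriage started about 8 mm forward, but I did not confirm this independently.
- **Knob:** I turned it clockwise until the torque rose to about 1.1 N m. The bar then measured about 1.28 rad (end stop 1.3). I did not pull on the carriage to test the lock.
- **Surroundings:** The arm was clear of everything at the end. By eye in the final overview, the short plate and the other things were where they started.

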